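# Set out the check-in counter for late arrivals

### The arm

A 7-joint arm with a two-finger parallel gripper is mounted at the origin on the work surface. World frame = base frame: x ahead of the robot, y to its left, z up, the work surface at z = 0. Lengths are in m, angles in rad, forces in N, time in s.
With the tool pointing down it reaches from about 0.35 to 0.9 m from the base axis. Payload 7.2 kg.
Tool frame: the origin (TCP) lies on the centre line of the jaws, within the pads' length; the fingertips stand arm.tcp_to_tips ahead of it and the grasp point (between the pads) is the TCP (arm.tcp_to_tips is the distance from the TCP to the fingertips, in m); z points along the fingers, y is the line along which they close (so a half turn about z gives the same grasp; the last joint's range is limited). The gripper opens to 85 mm and grips with 20 to 120 N. Pads are 22 mm wide; open, the fingers measure 114 mm over their backs; the gripper's body (76 mm by 85 mm) begins 54 mm behind the grasp point. The pads swing forward as they close: fully open they stand 13 mm farther back than shut.
Start: joints at [1.09, 0.411, -0.013, 1.596, 0.006, 1.134, -0.082], TCP at [0.251, -0.573, 0.25] pointing down, gripper open.
Joint ranges: [-2.95, 2.95], [-0.29, 1.99], [-1.47, 1.44], [0.14, 2.54], [-1.03, 4.17], [0.13, 1.85], [-2.86, 2.86]. Speed limits (rad/s): [2.39, 2.39, 3.01, 3.01, 3.14, 3.14, 3.14].

### API

Orientations are given as a unit quaternion [x, y, z, w].
In Python, from bench import arm gives the robot as it stands.
- The arm moves only by the tool servo_tool, never from a script. Its arguments are lists of equal length, an entry for each row: "delta_pos": the shift along the world's x, y, z scaled (see below), a list of three; "rotation": the turn, a rotation vector about the world's x, y, z scaled (see below), a list of three; "fingers": the gripper's target within -1 to 1 (shut at 1, half-way at 0, fully open at -1). In form: {"delta_pos": [[x, y, z], ...], "rotation": [[wx, wy, wz], ...], "fingers": [fingers, ...]}. A call has 1 to 8 rows; each row shifts and turns the commanded pose from where the row before left it; what a row does not reach is not made up. The controller multiplies each number of a shift by 0.02 m and each number of a turn by 5 degrees. A row lasts 1/8 s, in which the tool goes at most 62.5 mm and 10.7 degrees, less where a joint would pass 70% of its speed; a pose out of reach is approached as far as the arm can. A call with a number of a shift or a turn outside -1 to 1 is refused whole. A call with a gripper value outside its range is refused whole. The fingers move at their own pace and stop on an object; the grip force is fixed at half the most. Time passes only in rows, so rows that do not move let the fingers close. It gives the time, the measured TCP pose, the force, the opening and the grip force at its end, in the units of the state.
- arm.sense(): the state, without advancing time (a new reading comes with each control period).
- arm.capture(name): name is "side" or "top" or "wrist"; returns a dict with "pixels" (384x512x3 uint8, blue, green, red), "depth" (384x512 float32, m along the optical axis (not along the pixel's ray), 0 where there is no reading), "fx", "fy", "cx", "cy" (pixels), "view" (4x4, takes a point from world to camera coordinates); the wrist camera has in their place "mount" (4x4, takes a point from camera to tool coordinates, whose origin is the TCP and whose axes are the flange's). Camera axes: x right, y up, looking along -z (the intrinsics and any distortion apply to the point x, -y, -z); pixel columns grow to the right and rows downward; lengths in m; the calibration is good to about 2 mm. A picture is of the moment at which its call begins: read the wrist's pose just before it.
- arm.hand_in(): hands the job in; it is judged then, once.
The state is a dict: "clock": time; "joints": joint angles; "joint_velocities": joint speeds; "effort": joint torques, N m; "tool_pos": TCP position; "ee_rot": TCP orientation; "ft_force": force on the tool from outside, world axes, zero at the start; "wrist_torque": the same for the moment, N m; "finger_gap": finger opening in m; "grasp_force": force on a finger pad.
Only numpy, scipy, OpenCV 4.12 (cv2) and the standard library are available. Lean on these libraries where they do the work, as an engineer would, in place of code of your own. Each camera call takes 0.05 s, during which the arm holds its last target. There are 200 camera calls.

### The job

Set the counter out for tonight's late arrivals. Lay each of the two colour-jacketed loan padlocks flat in the tray of its own colour, with the padlock's body in the middle of the tray; put the wooden bell base on the middle of the black rubber mat and then, once it lies there, stand the bell upright and well centred on it. Set everything down rather than dropping it, never tip the bell over, and leave the plain brass padlock, the red key float and the hole punch where they are.

Things in the scene. Friction and masses are not known exactly. Their poses are not given: they have to be found in the camera images.
- padlock_red_c (a point): Loan padlock with a RED jacket, lying flat. Brass body 34 mm long, 40 wide; over the jacket 44 wide, 20 thick; steel shackle of 7 mm bar. Point: centre of the body, 10 mm above its underside; grasp here across the width. Own x along the padlock to the shackle (its end 42 mm from the point, the bottom end 19 mm the other way), y across the width, z up. 0.12 to 0.21 kg.
- padlock_blue_c (a point): Loan padlock with a BLUE plastic jacket, otherwise the same as the red one; point and axes likewise.
- padlock_plain_c (a point): Bystander: a plain brass padlock without any jacket, 40 mm wide, 18 mm thick, otherwise the same shape; point 10 mm above its underside, x towards the shackle. Stays where it is.
- plinth_c (a point): The bell's base: round mid-brown wooden disc, 66 mm in diameter, 20 mm thick, bevelled upper edge (side straight up to 17.5 mm). Point at its centre, 10 mm above its underside, z up. Grasp across the diameter, low down. 0.045 to 0.08 kg.
- bell_c (a point): The night bell: small counter call bell; black foot 57 mm and silver dome 55 mm in diameter (straight-sided from 9 to 22 mm above the underside, then curving in), button on top, 50 mm tall. Rigid, nothing moves in it. Point on its axis 20 mm above its underside, z up. Grasp across the straight part of the dome. 0.10 to 0.17 kg.
- tray_red: Target: square RED pick-up tray, 116 mm outside (118 over the lips), 108 mm inside, rim 12.6 mm above the counter, inner floor 4 mm above the counter. Fixed to the counter. Origin at the centre of its underside (counter height), x and y along its sides.
- tray_blue: Target: square BLUE pick-up tray, the same as the red one. Fixed.
- mat: Target: black ribbed rubber mat, 110 mm (own x) by 140 mm (own y), 3 mm thick, fixed to the counter. Origin at the centre of its underside (counter height).
- float_c (a point): Bystander: red plastic keyring float, a rounded bar 50 x 30 x 20 mm with a split ring and brass key at one end (own +x, reaching 75 mm from the point). Point at the bar's centre, 10 mm above the counter. Stays where it is.
- punch_c (a point): Bystander: stainless steel two-hole punch, base 100 mm (own x) by 112 mm (own y), about 70 mm tall with its lever. Point on the base's middle, 30 mm above the counter. Stays where it is.

How it is judged:
On the way, in this order (a step that is already met when the one before it is completed fails the run):
1. the wooden base lies on the middle of the mat, let go (horizontal distance between plinth_c and mat below 0.015 m and z of plinth_c in the frame of mat below 0.016 m and angle between plinth_c's own z axis and vertical below 0.1 rad and linear speed of plinth below 0.02 m/s and contact force between the fingers and plinth below 0.05 N), for 0.2 s.
2. the bell stands centred on the base, let go (horizontal distance between bell_c and plinth_c below 0.008 m and z of bell_c in the frame of plinth_c between 0.027 and 0.033 m and angle between bell_c's own z axis and vertical below 0.1 rad and linear speed of bell below 0.02 m/s and contact force between the fingers and bell below 0.05 N), for 0.2 s.
At the end, for the whole second after the job is handed in: Each jacketed padlock flat on the floor of its colour's tray, body centre within 15 mm of the tray's; base flat on the mat within 15 mm of its centre; bell upright on the base within 8 mm of its centre; tilts under 0.1 rad (padlocks 0.12); all released, at rest (horizontal distance between padlock_red_c and tray_red below 0.015 m and z of padlock_red_c in the frame of tray_red below 0.017 m and angle between each of padlock_red_c, padlock_blue_c's own z axis and vertical below 0.12 rad and linear speed of each of padlock_red, padlock_blue, plinth, bell below 0.02 m/s and horizontal distance between padlock_blue_c and tray_blue below 0.015 m and z of padlock_blue_c in the frame of tray_blue below 0.017 m and horizontal distance between plinth_c and mat below 0.015 m and z of plinth_c in the frame of mat below 0.016 m and angle between each of plinth_c, bell_c's own z axis and vertical below 0.1 rad and horizontal distance between bell_c and plinth_c below 0.008 m and z of bell_c in the frame of plinth_c between 0.027 and 0.033 m); the robot touches nothing.
It fails at once if the plain padlock, the key float or the hole punch is shifted by more than 15 mm (distance of any of padlock_plain_c, float_c, punch_c from where it was at the start of the episode above 0.015 m).
It fails at once if the bell is tipped by more than about 45 degrees (angle between bell_c's own z axis and vertical above 0.8 rad).
It fails at once if a padlock, the wooden base or the bell is dropped (falls freely from more than about 20 mm) ((contact force between the fingers and padlock_red below 0.05 N and linear speed of padlock_red above 0.6 m/s) or (contact force between the fingers and padlock_blue below 0.05 N and linear speed of padlock_blue above 0.6 m/s) or (contact force between the fingers and plinth below 0.05 N and linear speed of plinth above 0.6 m/s) or (contact force between the fingers and bell below 0.05 N and linear speed of bell above 0.6 m/s)).
It also fails if it takes over 102 s, if anything falls off the work surface, if the arm or the gripper's body presses on something with over 40 N, if the wrist force passes 120 N, or if a joint passes its speed limit or range.

## Working session

There is one attempt and no reset: what is moved stays moved. The work goes in short steps, Python scripts to look and compute and a tool call to move; the robot and the scene stay as the last step left them, time stands still between calls to the robot, and variables do not carry over. Pictures are saved under pics/ and viewed, at most 14 in all, crops included, and the job is handed in when it is done.

Besides the shell and the picture viewer there is one more tool, called after "Call:" as a command line: name --argument value ..., lists and objects as JSON in quotes. servo_tool: Moves the arm, as the interface text tells. Shifts and turns lie within -1 to 1; 1 stands for 0.02 m of shift or 5 degrees of turn. Its arguments: {"type":"object","properties":{"delta_pos":{"type":"array","items":{"type":"array","items":{"type":"number"}}},"rotation":{"type":"array","items":{"type":"array","items":{"type":"number"}}},"fingers":{"type":"array","items":{"type":"number"}}},"required":["delta_pos","rotation","fingers"]}

```bash
ls; mkdir -p pics
python3 - <<'E'
from bench import arm
import cv2,pickle
print(arm.sense()); print(arm.tcp_to_tips)
for n in("top","side"):
    c=arm.capture(n); cv2.imwrite(f"pics/{n}0.png",c["pixels"]); pickle.dump(c,open(f"{n}0.pkl","wb"))
    print({k:v for k,v in c.items() if k not in("pixels","depth")})
E
```

```text
pics
{'clock': 0.0, 'joints': array([ 1.08979559,  0.41190681, -0.0127206 ,  1.59701806,  0.00558445,
        1.13427624, -0.08222085]), 'joint_velocities': array([-1.88862199e-04, -5.57308339e-05, -5.17645690e-04,  1.03116380e-04,
       -7.68676785e-05, -1.35464383e-03, -1.98244475e-04]), 'effort': array([-7.35332524e-04, -6.00646448e+01,  6.81783780e-01, -2.99417621e+01,
        1.38244187e-02,  1.07845408e-02,  3.59217790e-05]), 'tool_pos': array([ 0.25053092, -0.57210435,  0.24945931]), 'ee_rot': array([ 9.78774148e-01,  2.04940355e-01, -2.06752037e-04, -7.58891241e-04]), 'ft_force': array([-0.42691517, -0.00439977,  0.69355995]), 'wrist_torque': array([-0.02942299,  0.03034438,  0.0393016 ]), 'grasp_force': 0.0, 'finger_gap': 0.08523066963400701}
0.019
{'fx': 412.07400935052766, 'fy': 412.07400935052766, 'cx': 254.30065091985017, 'cy': 196.61898018767906, 'view': array([[ 0.00144328, -0.99976824,  0.02148005,  0.06564834],
       [ 0.99842618,  0.00264492,  0.05601938, -0.55105922],
       [-0.05606321,  0.02136539,  0.9981986 , -1.16374324],
       [ 0.        ,  0.        ,  0.        ,  1.        ]])}
{'fx': 391.0344651760316, 'fy': 391.0344651760316, 'cx': 248.8512144541065, 'cy': 191.20216162732936, 'view': array([[-0.71467884, -0.69939006,  0.00936431,  0.45498997],
       [ 0.53354003, -0.53644835,  0.65387934, -0.2991243 ],
       [-0.45229325,  0.47230997,  0.75654089, -0.87082532],
       [ 0.        ,  0.        ,  0.        ,  1.        ]])}
```

View pics/top0.png

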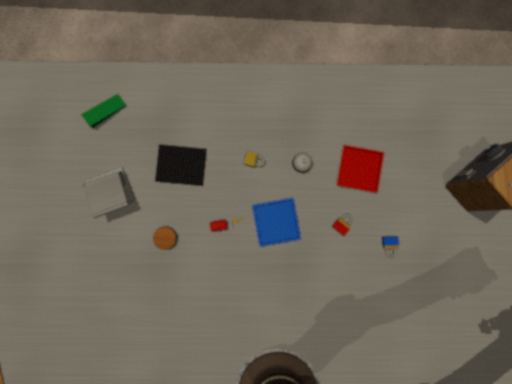

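View pics/side0.png

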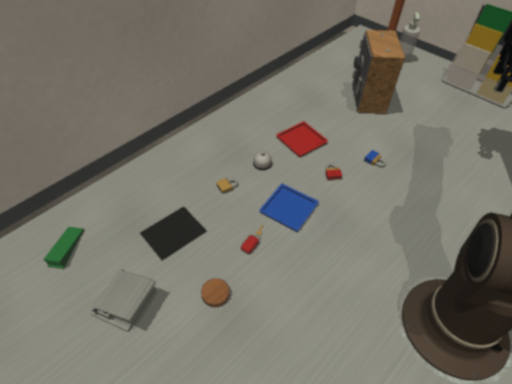

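Top view: plinth (165,238), mat (181,165), plain padlock (251,160), bell (302,162), red tray (361,169), blue tray (276,221), float (219,225), red padlock (342,226), blue padlock (390,242), punch (107,193). The side view shows the same layout.

```bash
cat > h.py <<'E'
import numpy as np,cv2,pickle
from scipy.spatial.transform import Rotation as R
from bench import arm
def snap(n,save=None):
    s=arm.sense(); c=arm.capture(n)
    if n=="wrist":
        T=np.eye(4);T[:3,:3]=R.from_quat(s["ee_rot"]).as_matrix();T[:3,3]=s["tool_pos"]
        c["c2w"]=T@c["mount"]
    else: c["c2w"]=np.linalg.inv(c["view"])
    if save: cv2.imwrite(f"pics/{save}.png",c["pixels"])
    return c
def ray(c,uv,z):
    uv=np.atleast_2d(np.asarray(uv,float))
    d=np.c_[(uv[:,0]-c["cx"])/c["fx"],-(uv[:,1]-c["cy"])/c["fy"],-np.ones(len(uv))]@c["c2w"][:3,:3].T
    o=c["c2w"][:3,3]
    return (o+d*((z-o[2])/d[:,2])[:,None])[:,:2]
HSV=dict(red=[((0,140,60),(6,255,255)),((172,140,60),(180,255,255))],blue=[((105,140,50),(125,255,255))],
 brass=[((18,90,60),(32,255,255))],wood=[((7,100,60),(17,255,255))],black=[((0,0,0),(180,255,45))])
def blobs(c,col,minA=30,top=6):
    h=cv2.cvtColor(c["pixels"],cv2.COLOR_BGR2HSV)
    m=sum(cv2.inRange(h,*r) for r in HSV[col])
    k=cv2.findContours(m,cv2.RETR_EXTERNAL,cv2.CHAIN_APPROX_NONE)[0]
    return sorted([x for x in k if cv2.contourArea(x)>minA],key=cv2.contourArea,reverse=True)[:top]
def rep(c,col,z,minA=30,top=6):
    for k in blobs(c,col,minA,top):
        w=ray(c,k.reshape(-1,2),z)*1000
        (x,y),(a,b),t=cv2.minAreaRect(w.astype(np.float32))
        u,v=k.reshape(-1,2).mean(0)
        print(col,f"px({u:.0f},{v:.0f}) A{cv2.contourArea(k):.0f} xy({x:.1f},{y:.1f}) size {a:.0f}x{b:.0f} ang {t:.0f}")
E
python3 - <<'E'
from h import *
for n in("top","side"):
    c=pickle.load(open(n+"0.pkl","rb")); c["c2w"]=np.linalg.inv(c["view"]); print(n)
    for col,z in(("red",.015),("blue",.015),("brass",.015),("wood",.018),("black",.003)): rep(c,col,z)
print(ray(pickle.load(open("top0.pkl","rb"))|{"c2w":np.linalg.inv(pickle.load(open("top0.pkl","rb"))["view"])},[(302,162)],.03))
print(arm.capture("wrist")["mount"])
E
```

```text
top
red px(360,168) A1646 xy(633.7,-238.5) size 121x121 ang 80
red px(218,225) A140 xy(469.8,169.9) size 28x45 ang 0
red px(340,228) A103 xy(462.5,-178.8) size 44x23 ang 51
blue px(276,222) A1621 xy(479.4,4.1) size 118x118 ang 10
blue px(390,240) A96 xy(426.1,-322.0) size 20x41 ang 0
brass px(251,158) A156 xy(661.0,78.1) size 36x42 ang 76
wood px(505,182) A626 xy(595.0,-641.6) size 70x149 ang 88
wood px(265,366) A418 xy(75.7,42.9) size 50x151 ang 25
wood px(165,238) A402 xy(434.5,320.2) size 64x63 ang 45
black px(484,179) A1620 xy(619.0,-592.6) size 175x210 ang 83
black px(181,165) A1594 xy(643.2,279.5) size 135x105 ang 85
black px(283,378) A547 xy(48.6,-19.7) size 172x47 ang 90
side
red px(301,138) A892 xy(628.3,-232.3) size 120x121 ang 80
red px(249,244) A152 xy(466.7,171.7) size 28x49 ang 9
red px(333,174) A96 xy(459.9,-176.6) size 42x32 ang 45
blue px(289,207) A1388 xy(475.5,8.8) size 117x119 ang 11
blue px(371,156) A53 xy(424.9,-318.6) size 18x50 ang 6
brass px(484,38) A618 xy(487.3,-1296.8) size 124x237 ang 11
brass px(494,70) A152 xy(347.6,-1095.7) size 47x209 ang 10
brass px(224,185) A128 xy(656.5,80.7) size 35x48 ang 76
wood px(384,58) A2608 xy(750.0,-923.1) size 160x947 ang 30
wood px(215,292) A555 xy(430.1,322.9) size 60x65 ang 46
black px(483,288) A5815 xy(-5.0,-181.9) size 159x398 ang 5
black px(173,233) A1544 xy(640.0,281.0) size 132x101 ang 85
black px(505,57) A608 xy(383.9,-1265.7) size 62x623 ang 21
black px(456,334) A497 xy(-12.0,6.9) size 174x81 ang 0
black px(335,30) A144 xy(990.3,-931.2) size 37x269 ang 1
black px(357,72) A52 xy(724.0,-698.3) size 23x165 ang 34
[[ 0.6490127  -0.06840935]]
[[ 3.42237176e-04  9.49923192e-01  3.12483299e-01  8.02624090e-02]
 [ 9.99999936e-01 -2.93735820e-04 -2.02285008e-04 -1.66633625e-04]
 [-1.00367682e-04  3.12483349e-01 -9.49923232e-01 -1.24430859e-01]
 [ 0.00000000e+00  0.00000000e+00  0.00000000e+00  1.00000000e+00]]
```

Call:
servo_tool --delta_pos '[[0.55,0.78,-0.37],[0.55,0.78,-0.37],[0.55,0.78,-0.37],[0.55,0.78,-0.37],[0.55,0.78,-0.37],[0.55,0.78,-0.37],[0.55,0.78,-0.37],[0.55,0.78,-0.37]]' --rotation '[[0,0,-0.3],[0,0,-0.3],[0,0,-0.3],[0,0,-0.3],[0,0,-0.3],[0,0,-0.3],[0,0,-0.3],[0,0,-0.3]]' --fingers '[-1,-1,-1,-1,-1,-1,-1,-1]'

```text
clock: 1.15
tool_pos: [0.3389, -0.447, 0.1906]
ee_rot: [0.995, 0.101, -0.0, -0.0]
ft_force: [-0.3, -1.2, 0.1]
finger_gap: 0.0855
grasp_force: 0.0
```

Call:
servo_tool --delta_pos '[[0.55,0.78,-0.37],[0.55,0.78,-0.37],[0.55,0.78,-0.37],[0.55,0.78,-0.37],[0.55,0.78,-0.37],[0.55,0.78,-0.37],[0.55,0.78,-0.37],[0.55,0.78,-0.37]]' --rotation '[[0,0,-0.3],[0,0,-0.3],[0,0,-0.3],[0,0,-0.3],[0,0,-0.3],[0,0,-0.3],[0,0,-0.3],[0,0,-0.3]]' --fingers '[-1,-1,-1,-1,-1,-1,-1,-1]'

```text
clock: 2.15
tool_pos: [0.4269, -0.3223, 0.1315]
ee_rot: [1.0, -0.003, -0.0, -0.0]
ft_force: [0.3, -0.0, -0.2]
finger_gap: 0.0853
grasp_force: 0.0
```

```bash
cat >> h.py <<'E'
def look(save=None):
    s=arm.sense(); T=R.from_quat(s["ee_rot"]).as_matrix()
    print("t %.2f pos %s x-axis ang %.1f zaxis %s gap %.4f grip %.1f F %s j7 %.2f"%(s["clock"],(s["tool_pos"]*1000).round(1),np.degrees(np.arctan2(T[1,0],T[0,0])),T[:,2].round(3),s["finger_gap"],s["grasp_force"],s["ft_force"].round(1),s["joints"][6]))
    return snap("wrist",save)
E
python3 - <<'E'
from h import *
c=look("w1"); rep(c,"blue",.02,100); rep(c,"brass",.02,100)
E
```

```text
t 2.15 pos [ 426.9 -322.3  131.5] x-axis ang -0.4 zaxis [-0.  0. -1.] gap 0.0853 grip 0.0 F [ 0.3 -0.  -0.2] j7 -1.04
blue px(264,198) A1308 xy(427.9,-323.6) size 25x42 ang 2
brass px(97,138) A548 xy(478.1,-193.1) size 39x10 ang 50
```

View pics/w1.png

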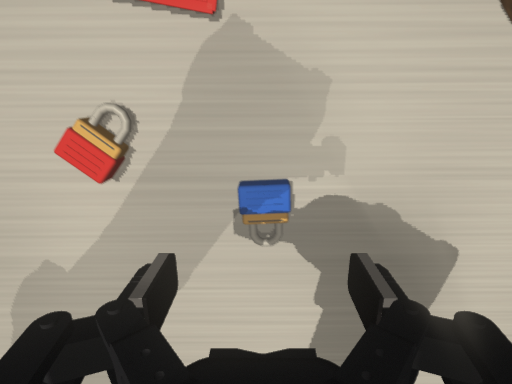

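Blue padlock: jacket (264,198), brass strip to row 222, shackle tip row ~244; red padlock at (90,150) with shackle to upper right (120,108).

Run:
```python
from h import *
c=snap("wrist")
for p,z in(((264,222),.019),((265,244),.012),((264,180),.018),((264,180),.003),((264,213),.02)): print(p,z,ray(c,[p],z)*1000)
im=cv2.resize(c["pixels"][160:260,200:330],None,fx=5,fy=5,interpolation=2); cv2.imwrite("pics/w1c.png",im)
for h in blobs(c,"red",100):
    print(h.reshape(-1,2).mean(0))
rep(c,"red",.02,100)
```

```text
(264, 222) 0.019 [[ 407.90757507 -320.4249603 ]]
(265, 244) 0.012 [[ 383.33212763 -321.27360764]]
(264, 180) 0.018 [[ 444.88146222 -320.54602058]]
(264, 180) 0.003 [[ 440.8507448  -320.57881521]]
(264, 213) 0.02 [[ 416.57606894 -320.44958509]]
[ 92.53846154 158.80128205]
[180.48663102   4.1657754 ]
red px(93,159) A1706 xy(464.7,-184.1) size 46x31 ang 51
red px(180,4) A688 xy(567.9,-261.9) size 59x10 ang 90
```

View pics/w1c.png

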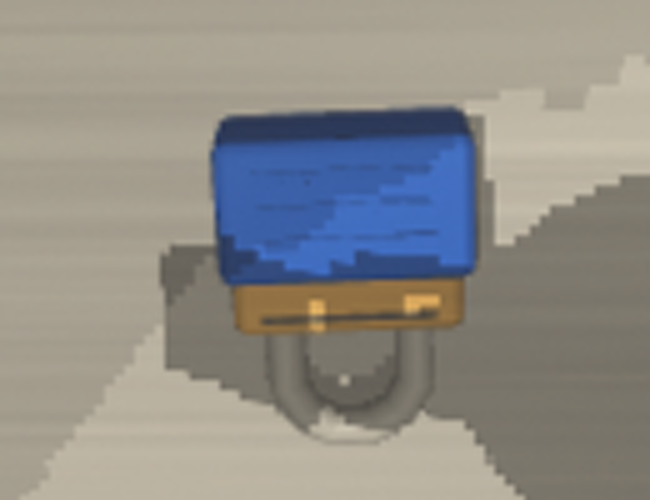

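Crop: jacket spans rows 182–215 with the dark bottom-end face on top, brass end at row 227; body centre works out at about (420.5, −324) mm. Going down to grasp.

Call:
servo_tool --delta_pos '[[-0.3,-0.08,-0.9],[0,0,-0.9],[0,0,-0.9],[0,0,-0.9],[0,0,-0.9],[0,0,-0.5],[0,0,-0.4],[0,0,0]]' --rotation '[[0,0,0.5],[0,0,0],[0,0,0],[0,0,0],[0,0,0],[0,0,0],[0,0,0],[0,0,0]]' --fingers '[-1,-1,-1,-1,-1,-1,-1,-1]'

```text
clock: 3.25
tool_pos: [0.4205, -0.3246, 0.0237]
ee_rot: [1.0, 0.019, -0.0, -0.0]
ft_force: [0.8, -0.5, -0.2]
finger_gap: 0.0854
grasp_force: 0.0
```

Call:
servo_tool --delta_pos '[[0,0,0],[0,0,0],[0,0,0],[0,0,0]]' --rotation '[[0,0,0],[0,0,0],[0,0,0],[0,0,0]]' --fingers '[1,1,1,1]'

```text
clock: 3.75
tool_pos: [0.4211, -0.3247, 0.0247]
ee_rot: [1.0, 0.019, 0.0, 0.0]
ft_force: [-1.3, -0.1, 5.1]
finger_gap: 0.0421
grasp_force: 61.0
```

Call:
servo_tool --delta_pos '[[0,0,0.5],[0,0,0.9],[0,0,0.9],[0,0,0.9],[0,0.8,0.9],[0.2,1,0.9],[0.2,1,0],[0.2,1,0]]' --rotation '[[0,0,0],[0,0,0],[0,0,0],[0,0,0],[0,0,0.1],[0,0,0.1],[0,0,0.1],[0,0,0.1]]' --fingers '[1,1,1,1,1,1,1,1]'

```text
clock: 4.75
tool_pos: [0.4327, -0.2472, 0.1236]
ee_rot: [0.999, 0.037, -0.0, -0.0]
ft_force: [1.0, 0.2, -1.9]
finger_gap: 0.0425
grasp_force: 61.4
```

Call:
servo_tool --delta_pos '[[0.2,1,0],[0.2,1,0],[0.2,1,0],[0.2,1,0],[0.2,1,0],[0.2,1,0],[0.2,1,0],[0.2,1,0]]' --rotation '[[0,0,0.1],[0,0,0.1],[0,0,0.1],[0,0,0.1],[0,0,0.1],[0,0,0.1],[0,0,0.1],[0,0,0.1]]' --fingers '[1,1,1,1,1,1,1,1]'

```text
clock: 5.75
tool_pos: [0.4648, -0.0871, 0.1238]
ee_rot: [0.997, 0.071, -0.0, -0.0]
ft_force: [-1.4, 0.2, -1.6]
finger_gap: 0.0427
grasp_force: 61.4
```

Call:
servo_tool --delta_pos '[[0.2,1,0],[0.2,1,0],[0.2,1,0],[0.2,1,0],[0,0.6,0],[0,0,0]]' --rotation '[[0,0,0.1],[0,0,0.1],[0,0,0.1],[0,0,0.1],[0,0,0],[0,0,0]]' --fingers '[1,1,1,1,1,1]'

```text
clock: 6.5
tool_pos: [0.4806, 0.0044, 0.1238]
ee_rot: [0.996, 0.089, -0.0, -0.0]
ft_force: [-0.6, -0.5, -1.6]
finger_gap: 0.0423
grasp_force: 61.3
```

Run:
```python
from h import *
c=look("w2"); rep(c,"blue",.0126,100)
```

```text
t 6.50 pos [480.6   4.4 123.8] x-axis ang 10.2 zaxis [-0.  0. -1.] gap 0.0423 grip 61.3 F [-0.6 -0.5 -1.6] j7 -1.59
blue px(249,198) A19278 xy(471.6,2.1) size 137x121 ang 10
```

View pics/w2.png

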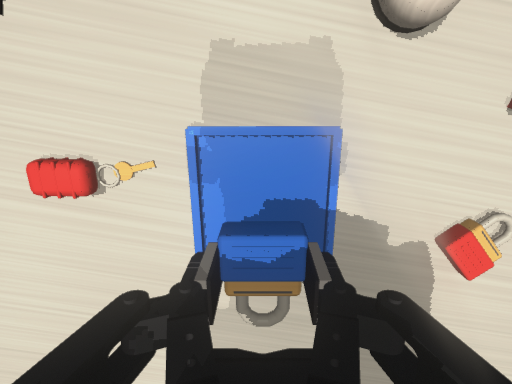

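Tray far edge corners at (187,127) and (342,127); padlock held squarely at (262,255).

Run:
```python
from h import *
c=look()
p=ray(c,[(187,127),(342,127)],.0126)*1000
d=p[1]-p[0]; L=np.hypot(*d); d/=L; n=np.array([d[1],-d[0]])
print(p,L,np.degrees(np.arctan2(*d[::-1])), p.mean(0)+59*n, p.mean(0)-59*n)
```

```text
t 6.55 pos [480.5   3.5 123.8] x-axis ang 10.2 zaxis [-0. -0. -1.] gap 0.0425 grip 61.3 F [ 0.8 -0.7 -2. ] j7 -1.59
[[528.56152451  71.40715827]
 [549.76955356 -46.49611589]] 119.79550306455437 -79.80288003393603 [481.09747306   2.01044035] [597.23360501  22.90060203]
```

Call:
servo_tool --delta_pos '[[0,-0.07,-0.9],[0,0,-0.9],[0,0,-0.9],[0,0,-0.9],[0,0,-0.6],[0,0,-0.3],[0,0,-0.22],[0,0,0]]' --rotation '[[0,0,0],[0,0,0],[0,0,0],[0,0,0],[0,0,0],[0,0,0],[0,0,0],[0,0,0]]' --fingers '[1,1,1,1,1,1,1,1]'

```text
clock: 7.6
tool_pos: [0.4808, 0.0021, 0.0295]
ee_rot: [0.996, 0.088, 0.0, 0.0]
ft_force: [-0.2, 0.2, -1.1]
finger_gap: 0.0423
grasp_force: 61.4
```

Call:
servo_tool --delta_pos '[[0,0,0],[0,0,0],[0,0,0.4],[0,0,0.9],[0,0,0.9],[0,0,0.9],[0,0,0.9],[0,0,0.9]]' --rotation '[[0,0,0],[0,0,0],[0,0,0],[0,0,0],[0,0,0],[0,0,0],[0,0,0],[0,0,0]]' --fingers '[-0.35,-0.35,-0.35,-0.35,-0.35,-1,-1,-1]'

```text
clock: 8.6
tool_pos: [0.4808, 0.0021, 0.1288]
ee_rot: [0.996, 0.088, 0.0, 0.0]
ft_force: [-0.7, -0.0, -0.2]
finger_gap: 0.0853
grasp_force: 0.0
```

Run:
```python
from h import *
c=look("w3"); rep(c,"blue",.0126,100);rep(c,"brass",.02,100)
rep(c,"red",.02,100)
```

```text
t 8.60 pos [480.8   2.1 128.8] x-axis ang 10.2 zaxis [ 0.001  0.    -1.   ] gap 0.0853 grip 0.0 F [-0.7 -0.  -0.2] j7 -1.59
blue px(264,190) A18710 xy(480.0,3.7) size 121x122 ang 10
brass px(480,239) A378 xy(478.8,-190.0) size 41x9 ang 51
brass px(133,167) A332 xy(488.9,107.8) size 14x31 ang 12
red px(62,176) A2156 xy(471.8,164.9) size 32x53 ang 10
red px(462,250) A1310 xy(467.2,-176.1) size 55x25 ang 51
```

View pics/w3.png

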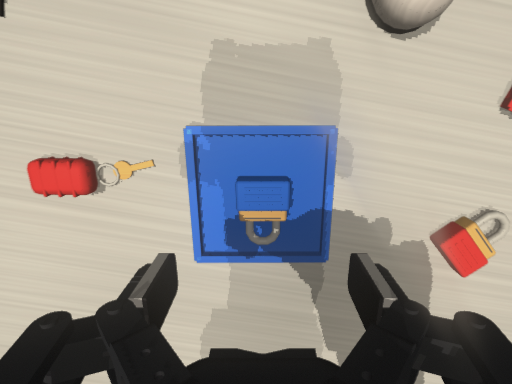

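Blue padlock lies flat, nearly central in its tray at (263,200). Now to the red padlock.

Call:
servo_tool --delta_pos '[[-0.06,-0.93,0],[-0.06,-0.93,0],[-0.06,-0.93,0],[-0.06,-0.93,0],[-0.06,-0.93,0],[-0.06,-0.93,0],[-0.06,-0.93,0],[-0.06,-0.93,0]]' --rotation '[[0,0,-0.98],[0,0,-0.98],[0,0,-0.98],[0,0,-0.98],[0,0,-0.98],[0,0,-0.98],[0,0,-0.98],[0,0,-0.98]]' --fingers '[-1,-1,-1,-1,-1,-1,-1,-1]'

```text
clock: 9.65
tool_pos: [0.4711, -0.148, 0.1275]
ee_rot: [0.967, -0.254, 0.0, 0.0]
ft_force: [-0.2, 1.3, 0.6]
finger_gap: 0.0853
grasp_force: 0.0
```

Call:
servo_tool --delta_pos '[[-0.06,-0.93,0],[-0.06,-0.93,0],[0,0,0],[0,0,0]]' --rotation '[[0,0,-0.98],[0,0,-0.98],[0,0,0],[0,0,0]]' --fingers '[-1,-1,-1,-1]'

```text
clock: 10.15
tool_pos: [0.4688, -0.1834, 0.1274]
ee_rot: [0.943, -0.332, -0.0, -0.0]
ft_force: [0.6, 0.5, 0.3]
finger_gap: 0.0852
grasp_force: 0.0
```

Run:
```python
from h import *
c=look("w4"); rep(c,"red",.02,100);rep(c,"brass",.019,100)
```

```text
t 10.15 pos [ 468.8 -183.4  127.4] x-axis ang -38.8 zaxis [-0.  0. -1.] gap 0.0852 grip 0.0 F [0.6 0.5 0.3] j7 -1.94
red px(190,26) A9946 xy(586.5,-218.0) size 135x59 ang 51
red px(263,206) A1410 xy(464.3,-181.3) size 43x26 ang 48
```

View pics/w4.png

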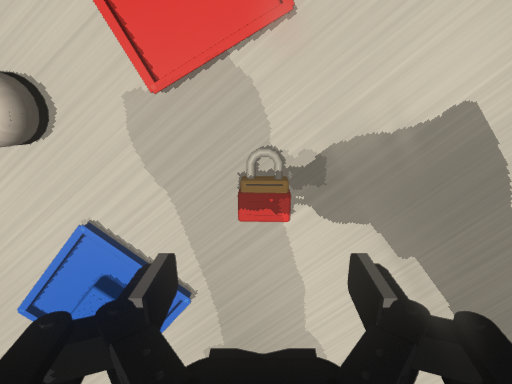

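Run:
```python
from h import *
c=look()
p=ray(c,[(264,222)],.019)*1000; q=ray(c,[(264,182)],.019)*1000; r=ray(c,[(264,148)],.010)*1000
u=np.array([np.cos(np.radians(-38.8)),np.sin(np.radians(-38.8))])
print(p+19*u,q-17*u,r-42*u)
for x in (p+19*u,):
    d=x-arm.sense()["tool_pos"][:2]*1000; print(d)
```

```text
t 10.20 pos [ 468.8 -183.1  127.4] x-axis ang -38.7 zaxis [-0.  0. -1.] gap 0.0854 grip 0.0 F [ 1.   0.8 -0.5] j7 -1.94
[[ 467.89261842 -184.0292101 ]] [[ 467.2324644 -183.3657868]] [[ 468.0909454  -184.01434064]]
[[-0.9516444  -0.99120455]]
```

Call:
servo_tool --delta_pos '[[-0.04,-0.04,-0.9],[0,0,-0.9],[0,0,-0.9],[0,0,-0.9],[0,0,-0.8],[0,0,-0.5],[0,0,-0.2],[0,0,0]]' --rotation '[[0,0,0],[0,0,0],[0,0,0],[0,0,0],[0,0,0],[0,0,0],[0,0,0],[0,0,0]]' --fingers '[-1,-1,-1,-1,-1,-1,-1,-1]'

```text
clock: 11.25
tool_pos: [0.468, -0.1847, 0.0255]
ee_rot: [0.943, -0.333, -0.0, 0.0]
ft_force: [1.0, 0.8, 0.5]
finger_gap: 0.0854
grasp_force: 0.0
```

Call:
servo_tool --delta_pos '[[0,0,0],[0,0,0],[0,0,0],[0,0,0]]' --rotation '[[0,0,0],[0,0,0],[0,0,0],[0,0,0]]' --fingers '[1,1,1,1]'

```text
clock: 11.75
tool_pos: [0.4682, -0.1848, 0.0263]
ee_rot: [0.943, -0.333, 0.0, -0.0]
ft_force: [-1.1, 1.4, 6.5]
finger_gap: 0.0423
grasp_force: 60.7
```

Call:
servo_tool --delta_pos '[[0,0,0.5],[0,0,0.9],[0,0,0.9],[0,0,0.9],[0.92,-0.31,0.9],[0.92,-0.31,0.9],[0.92,-0.31,0],[0.92,-0.31,0]]' --rotation '[[0,0,0],[0,0,0],[0,0,0],[0,0,0],[0,0,0.64],[0,0,0.64],[0,0,0.64],[0,0,0.64]]' --fingers '[1,1,1,1,1,1,1,1]'

```text
clock: 12.75
tool_pos: [0.542, -0.2097, 0.1263]
ee_rot: [0.974, -0.224, 0.0, 0.0]
ft_force: [-0.1, -0.9, -1.2]
finger_gap: 0.0424
grasp_force: 61.7
```

Call:
servo_tool --delta_pos '[[0.92,-0.31,0],[0.92,-0.31,0],[0.92,-0.31,0],[0.92,-0.31,0],[0.92,-0.31,0],[0,0,0],[0,0,0]]' --rotation '[[0,0,0.64],[0,0,0.64],[0,0,0.64],[0,0,0.64],[0,0,0.64],[0,0,0],[0,0,0]]' --fingers '[1,1,1,1,1,1,1]'

```text
clock: 13.62
tool_pos: [0.6326, -0.2403, 0.1254]
ee_rot: [0.996, -0.088, -0.001, -0.0]
ft_force: [-0.3, -0.4, -1.7]
finger_gap: 0.0426
grasp_force: 61.6
```

Run:
```python
from h import *
c=look("w5"); rep(c,"red",.0126,100)
```

```text
t 13.62 pos [ 632.6 -240.3  125.4] x-axis ang -10.1 zaxis [-0.001  0.    -1.   ] gap 0.0426 grip 61.6 F [-0.3 -0.4 -1.7] j7 -1.48
red px(267,180) A13781 xy(638.4,-241.2) size 122x114 ang 80
red px(262,273) A3530 xy(561.9,-227.6) size 79x53 ang 79
red px(263,211) A753 xy(624.0,-238.8) size 27x24 ang 80
```

View pics/w5.png

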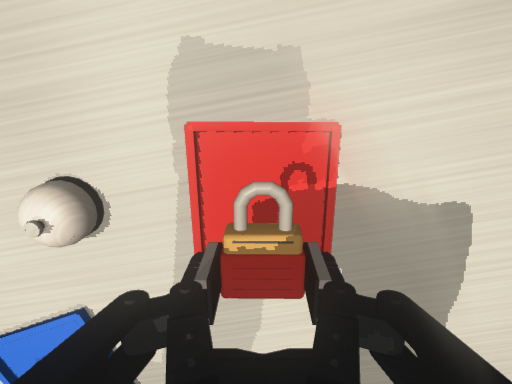

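Tray far corners (186,122),(341,122); tray centre ~5 mm farther out. Bell at (60,212). Lowering.

Call:
servo_tool --delta_pos '[[0.25,-0.08,-0.9],[0,0,-0.9],[0,0,-0.9],[0,0,-0.9],[0,0,-0.6],[0,0,-0.3],[0,0,-0.22],[0,0,0]]' --rotation '[[0,0,0],[0,0,0],[0,0,0],[0,0,0],[0,0,0],[0,0,0],[0,0,0],[0,0,0]]' --fingers '[1,1,1,1,1,1,1,1]'

```text
clock: 14.68
tool_pos: [0.6386, -0.2421, 0.0312]
ee_rot: [0.996, -0.088, 0.0, 0.0]
ft_force: [-0.2, -0.2, -1.8]
finger_gap: 0.0423
grasp_force: 61.6
```

Call:
servo_tool --delta_pos '[[0,0,0],[0,0,0],[0,0,0.4],[0,0,0.9],[0,0,0.9],[0,0,0.9],[0,0,0.9],[0,0,0.9]]' --rotation '[[0,0,0],[0,0,0],[0,0,0],[0,0,0],[0,0,0],[0,0,0],[0,0,0],[0,0,0]]' --fingers '[-0.35,-0.35,-0.35,-0.35,-0.35,-1,-1,-1]'

```text
clock: 15.68
tool_pos: [0.6386, -0.2421, 0.1306]
ee_rot: [0.996, -0.088, 0.0, 0.0]
ft_force: [-0.2, 0.0, -0.8]
finger_gap: 0.0854
grasp_force: 0.0
```

Run:
```python
from h import *
c=look("w6"); rep(c,"red",.0126,100);rep(c,"brass",.022,50)
```

```text
t 15.68 pos [ 638.6 -242.1  130.6] x-axis ang -10.0 zaxis [ 0. -0. -1.] gap 0.0854 grip 0.0 F [-0.2  0.  -0.8] j7 -1.48
red px(262,194) A18892 xy(634.5,-240.5) size 122x122 ang 80
```

View pics/w6.png

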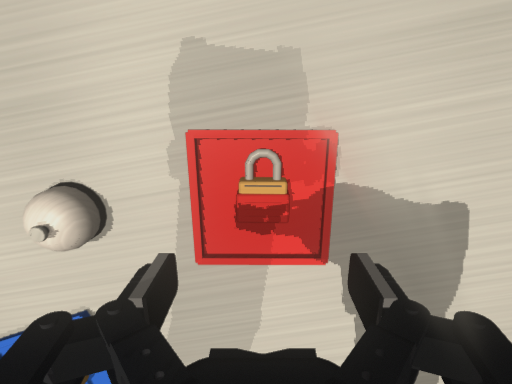

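Red padlock flat and nearly central. Heading for the plinth.

Call:
servo_tool --delta_pos '[[-0.35,0.97,0],[-0.35,0.97,0],[-0.35,0.97,0],[-0.35,0.97,0],[-0.35,0.97,0],[-0.35,0.97,0],[-0.35,0.97,0],[-0.35,0.97,0]]' --rotation '[[0,0,0.35],[0,0,0.35],[0,0,0.35],[0,0,0.35],[0,0,0.35],[0,0,0.35],[0,0,0.35],[0,0,0.35]]' --fingers '[-1,-1,-1,-1,-1,-1,-1,-1]'

```text
clock: 16.73
tool_pos: [0.5821, -0.0856, 0.1291]
ee_rot: [0.999, 0.036, 0.0, 0.0]
ft_force: [0.7, 0.4, 0.6]
finger_gap: 0.0853
grasp_force: 0.0
```

Call:
servo_tool --delta_pos '[[-0.35,0.97,0],[-0.35,0.97,0],[-0.35,0.97,0],[-0.35,0.97,0],[-0.35,0.97,0],[-0.35,0.97,0],[-0.35,0.97,0],[-0.35,0.97,0]]' --rotation '[[0,0,0.35],[0,0,0.35],[0,0,0.35],[0,0,0.35],[0,0,0.35],[0,0,0.35],[0,0,0.35],[0,0,0.35]]' --fingers '[-1,-1,-1,-1,-1,-1,-1,-1]'

```text
clock: 17.73
tool_pos: [0.5261, 0.0696, 0.1291]
ee_rot: [0.988, 0.157, 0.0, 0.0]
ft_force: [0.2, -0.3, -0.2]
finger_gap: 0.0857
grasp_force: 0.0
```

Call:
servo_tool --delta_pos '[[-0.35,0.97,0],[-0.35,0.97,0],[-0.35,0.97,0],[-0.35,0.97,0],[-0.35,0.97,0],[-0.35,0.97,0],[-0.35,0.97,0],[-0.35,0.97,0]]' --rotation '[[0,0,0.35],[0,0,0.35],[0,0,0.35],[0,0,0.35],[0,0,0.35],[0,0,0.35],[0,0,0.35],[0,0,0.35]]' --fingers '[-1,-1,-1,-1,-1,-1,-1,-1]'

```text
clock: 18.73
tool_pos: [0.4701, 0.2248, 0.1291]
ee_rot: [0.961, 0.276, 0.0, 0.0]
ft_force: [-0.4, -1.0, -0.3]
finger_gap: 0.0854
grasp_force: 0.0
```

Call:
servo_tool --delta_pos '[[-0.35,0.97,0],[-0.35,0.97,0],[-0.35,0.97,0],[-0.35,0.97,0],[-0.35,0.97,0],[0,0,0],[0,0,0]]' --rotation '[[0,0,0.35],[0,0,0.35],[0,0,0.35],[0,0,0.35],[0,0,0.35],[0,0,0],[0,0,0]]' --fingers '[-1,-1,-1,-1,-1,-1,-1]'

```text
clock: 19.6
tool_pos: [0.4357, 0.3199, 0.1289]
ee_rot: [0.938, 0.348, -0.0, 0.0]
ft_force: [0.2, -0.5, -0.2]
finger_gap: 0.0851
grasp_force: 0.0
```

Run:
```python
from h import *
c=look("w7"); rep(c,"wood",.0175,100)
k=blobs(c,"wood",100)[0].reshape(-1,2); print(k.min(0),k.max(0))
```

```text
t 19.60 pos [435.7 319.9 128.9] x-axis ang 40.7 zaxis [-0.    -0.001 -1.   ] gap 0.0851 grip 0.0 F [ 0.2 -0.5 -0.2] j7 -1.78
wood px(261,197) A4601 xy(434.9,321.4) size 67x65 ang 71
wood px(446,285) A104 xy(483.6,136.6) size 15x12 ang 29
[222 159] [299 236]
```

View pics/w7.png

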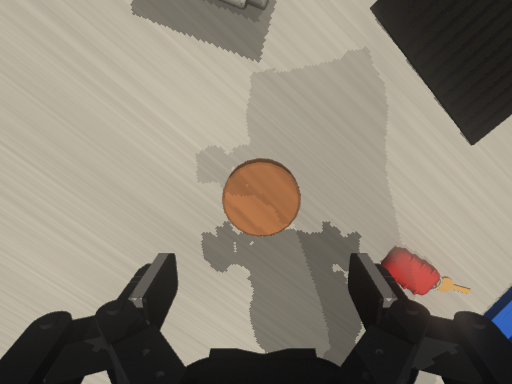

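Plinth at (261,197), clear of the float; grasping.

Call:
servo_tool --delta_pos '[[-0.1,0.05,-0.9],[0,0,-0.9],[0,0,-0.9],[0,0,-0.9],[0,0,-0.9],[0,0,-0.5],[0,0,-0.3],[0,0,0]]' --rotation '[[0,0,0],[0,0,0],[0,0,0],[0,0,0],[0,0,0],[0,0,0],[0,0,0],[0,0,0]]' --fingers '[-1,-1,-1,-1,-1,-1,-1,-1]'

```text
clock: 20.65
tool_pos: [0.4334, 0.3215, 0.0229]
ee_rot: [0.938, 0.348, -0.0, 0.0]
ft_force: [0.2, 0.5, 0.3]
finger_gap: 0.0853
grasp_force: 0.0
```

Call:
servo_tool --delta_pos '[[0,0,0],[0,0,0],[0,0,0],[0,0,0]]' --rotation '[[0,0,0],[0,0,0],[0,0,0],[0,0,0]]' --fingers '[1,1,1,1]'

```text
clock: 21.15
tool_pos: [0.4339, 0.3218, 0.0247]
ee_rot: [0.938, 0.348, 0.001, 0.0]
ft_force: [-3.0, -2.9, 11.0]
finger_gap: 0.0624
grasp_force: 62.3
```

Call:
servo_tool --delta_pos '[[0,0,0.3],[0,0,0.7],[0,0,0.9],[0,0,0.9],[0,0,0.9],[0,0,0.9],[0,0,0],[0,0,0]]' --rotation '[[0,0,0],[0,0,0],[0,0,0],[0,0,0],[0,0,0],[0,0,0],[0,0,0],[0,0,0]]' --fingers '[1,1,1,1,1,1,1,1]'

```text
clock: 22.15
tool_pos: [0.4334, 0.3212, 0.1148]
ee_rot: [0.938, 0.348, -0.0, 0.0]
ft_force: [-0.7, -0.8, -1.3]
finger_gap: 0.0627
grasp_force: 65.4
```

Run:
```python
from h import *
c=look("w8"); s=snap("side"); cv2.imwrite("pics/s8.png",np.hstack([cv2.resize(s["pixels"][220:330,150:290],(400,314),interpolation=2),cv2.resize(c["pixels"],(400,314))]))
```

```text
t 22.15 pos [433.4 321.2 114.8] x-axis ang 40.7 zaxis [-0. -0. -1.] gap 0.0627 grip 65.4 F [-0.7 -0.8 -1.3] j7 -1.80
```

View pics/s8.png

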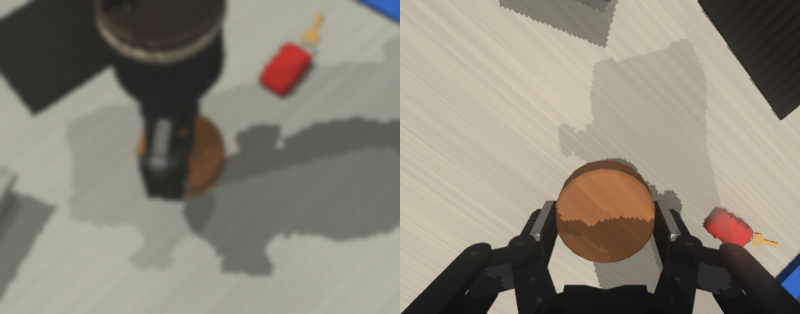

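Plinth held level. To the mat.

Call:
servo_tool --delta_pos '[[0.95,-0.19,0],[0.95,-0.19,0],[0.95,-0.19,0],[0.95,-0.19,0],[0.95,-0.19,0],[0.95,-0.19,0],[0.95,-0.19,0],[0.95,-0.19,0]]' --rotation '[[0,0,-0.6],[0,0,-0.6],[0,0,-0.6],[0,0,-0.6],[0,0,-0.6],[0,0,-0.6],[0,0,-0.6],[0,0,-0.6]]' --fingers '[1,1,1,1,1,1,1,1]'

```text
clock: 23.25
tool_pos: [0.5868, 0.2908, 0.115]
ee_rot: [0.99, 0.144, -0.0, 0.0]
ft_force: [0.5, 0.0, -1.3]
finger_gap: 0.0623
grasp_force: 65.4
```

Call:
servo_tool --delta_pos '[[0.95,-0.19,0],[0.95,-0.19,0],[0.95,-0.19,0],[0,0,0],[0,0,0]]' --rotation '[[0,0,-0.6],[0,0,-0.6],[0,0,-0.6],[0,0,0],[0,0,0]]' --fingers '[1,1,1,1,1]'

```text
clock: 23.88
tool_pos: [0.6419, 0.28, 0.1148]
ee_rot: [0.998, 0.068, -0.0, -0.0]
ft_force: [-0.4, -0.2, -0.8]
finger_gap: 0.0623
grasp_force: 65.4
```

Run:
```python
from h import *
c=look("w9"); rep(c,"black",.003,300)
```

```text
t 23.88 pos [641.9 280.  114.8] x-axis ang 7.7 zaxis [-0.001  0.    -1.   ] gap 0.0623 grip 65.4 F [-0.4 -0.2 -0.8] j7 -2.02
black px(267,323) A25776 xy(547.5,273.0) size 219x534 ang 8
```

View pics/w9.png

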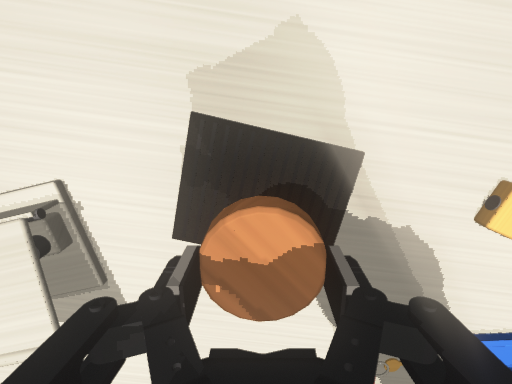

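Mat far corners (191,112) and (364,153), near-left corner (173,238); plinth disc around (263,258).

Run:
```python
from h import *
c=look()
p=ray(c,[(191,112),(364,153),(173,239)],.003)*1000
d=p[1]-p[0]; L=np.hypot(*d); d/=L; n=np.array([d[1],-d[0]])
print(p,L,np.hypot(*(p[2]-p[0])),p[:2].mean(0)+55*n,(p[1]+p[2])/2)
t=arm.sense()["tool_pos"]
k=max(blobs(c,"wood",300),key=cv2.contourArea).reshape(-1,2)
print(k.min(0),k.max(0)); print(ray(c,[((k.min(0)+k.max(0))[0]/2,(k.min(0)+k.max(0))[1]/2)],t[2]-.012)*1000)
```

```text
t 23.93 pos [641.7 280.2 114.9] x-axis ang 7.8 zaxis [-0.001  0.    -1.   ] gap 0.0625 grip 65.4 F [-0.  -0.6 -1.6] j7 -2.02
[[704.04809909 343.83120559]
 [691.25253373 205.41837811]
 [594.7043801  352.9011734 ]] 139.00301184843514 109.71924716419686 [642.88383754 279.68767564] [642.97845691 279.15977576]
[199 195] [326 320]
[[643.99264001 280.54986272]]
```

Call:
servo_tool --delta_pos '[[0.05,-0.03,-0.9],[0,0,-0.9],[0,0,-0.9],[0,0,-0.7],[0,0,-0.5],[0,0,-0.3],[0,0,-0.12],[0,0,0]]' --rotation '[[0,0,0],[0,0,0],[0,0,0],[0,0,0],[0,0,0],[0,0,0],[0,0,0],[0,0,0]]' --fingers '[1,1,1,1,1,1,1,1]'

```text
clock: 24.98
tool_pos: [0.6437, 0.2792, 0.029]
ee_rot: [0.998, 0.067, 0.0, -0.0]
ft_force: [0.3, 0.1, -0.9]
finger_gap: 0.0621
grasp_force: 65.4
```

Call:
servo_tool --delta_pos '[[0,0,0],[0,0,0],[0,0,0.3],[0,0,0.9],[0,0,0.9],[0,0,0.9],[0,0,0.9],[0,0,0.9]]' --rotation '[[0,0,0],[0,0,0],[0,0,0],[0,0,0],[0,0,0],[0,0,0],[0,0,0],[0,0,0]]' --fingers '[-1,-1,-1,-1,-1,-1,-1,-1]'

```text
clock: 25.98
tool_pos: [0.6436, 0.2791, 0.1263]
ee_rot: [0.998, 0.067, 0.0, -0.0]
ft_force: [0.6, 1.6, -0.1]
finger_gap: 0.0856
grasp_force: 0.0
```

Run:
```python
from h import *
c=look("w10"); rep(c,"wood",.021,300); rep(c,"black",.003,300)
k=blobs(c,"wood",300)[0].reshape(-1,2); print(k.min(0),k.max(0))
t=snap("top"); rep(t,"wood",.021,100); rep(t,"black",.003,300)
```

```text
t 25.98 pos [643.6 279.1 126.3] x-axis ang 7.7 zaxis [ 0.  0. -1.] gap 0.0856 grip 0.0 F [ 0.6  1.6 -0.1] j7 -2.02
wood px(262,199) A5013 xy(644.7,279.6) size 69x66 ang 8
black px(256,345) A26237 xy(506.4,268.3) size 160x563 ang 8
black px(314,235) A1548 xy(614.0,229.2) size 33x57 ang 85
[222 159] [302 239]
wood px(154,168) A5641 xy(623.9,335.4) size 415x157 ang 30
wood px(208,272) A2943 xy(329.4,193.8) size 224x140 ang 21
wood px(250,361) A2543 xy(70.1,80.7) size 175x164 ang 29
wood px(287,351) A1272 xy(118.3,-25.0) size 211x55 ang 29
wood px(228,320) A771 xy(200.9,140.7) size 58x149 ang 33
wood px(502,184) A656 xy(594.9,-629.5) size 91x149 ang 88
black px(198,178) A1022 xy(608.9,211.7) size 287x77 ang 30
black px(241,264) A396 xy(359.7,105.5) size 201x22 ang 23
```

View pics/w10.png

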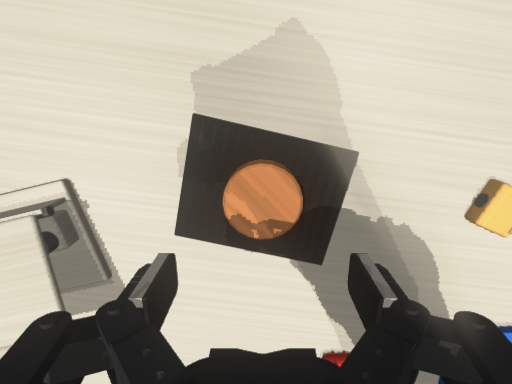

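Plinth flat at the mat's centre, (262,199) → (643.4, 279.4). Now the bell; I'll locate its button by depth.

Call:
servo_tool --delta_pos '[[0,-0.96,0],[0,-0.96,0],[0,-0.96,0],[0,-0.96,0],[0,-0.96,0],[0,-0.96,0],[0,-0.96,0],[0,-0.96,0]]' --rotation '[[0,0,0],[0,0,0],[0,0,0],[0,0,0],[0,0,0],[0,0,0],[0,0,0],[0,0,0]]' --fingers '[-1,-1,-1,-1,-1,-1,-1,-1]'

```text
clock: 27.08
tool_pos: [0.6435, 0.1242, 0.1247]
ee_rot: [0.998, 0.067, 0.0, 0.0]
ft_force: [0.6, 0.5, 0.5]
finger_gap: 0.0856
grasp_force: 0.0
```

Call:
servo_tool --delta_pos '[[0,-0.96,0],[0,-0.96,0],[0,-0.96,0],[0,-0.96,0],[0,-0.96,0],[0,-0.96,0],[0,-0.96,0],[0,-0.96,0]]' --rotation '[[0,0,0],[0,0,0],[0,0,0],[0,0,0],[0,0,0],[0,0,0],[0,0,0],[0,0,0]]' --fingers '[-1,-1,-1,-1,-1,-1,-1,-1]'

```text
clock: 28.08
tool_pos: [0.6435, -0.0294, 0.1247]
ee_rot: [0.998, 0.067, 0.0, 0.0]
ft_force: [0.9, -0.5, -0.0]
finger_gap: 0.0855
grasp_force: 0.0
```

Call:
servo_tool --delta_pos '[[0.15,-0.96,0],[0.15,-0.96,0],[0,0,0],[0,0,0]]' --rotation '[[0,0,0],[0,0,0],[0,0,0],[0,0,0]]' --fingers '[-1,-1,-1,-1]'

```text
clock: 28.58
tool_pos: [0.6495, -0.0657, 0.1246]
ee_rot: [0.998, 0.067, -0.0, -0.0]
ft_force: [0.5, 0.1, -0.4]
finger_gap: 0.0853
grasp_force: 0.0
```

```bash
cat >> h.py <<'E'
def cloud(c):
    v,u=np.mgrid[:384,:512]; d=c["depth"]
    P=np.stack([(u-c["cx"])/c["fx"]*d,-(v-c["cy"])/c["fy"]*d,-d],-1)@c["c2w"][:3,:3].T+c["c2w"][:3,3]
    P[d<=0]=np.nan; return P*1000
E
python3 - <<'E'
from h import *
c=look("w11"); P=cloud(c).reshape(-1,3); t=arm.sense()["tool_pos"]*1000
P=P[np.hypot(P[:,0]-t[0],P[:,1]-t[1])<45]; P=P[P[:,2]<60]
print("zmax",P[:,2].max())
for lo in range(2,52,4):
    Q=P[(P[:,2]>=lo)&(P[:,2]<lo+4)]
    if len(Q)>10:
        A=np.c_[2*Q[:,:2],np.ones(len(Q))]; s=np.linalg.lstsq(A,(Q[:,:2]**2).sum(1),rcond=None)[0]
        print(lo,len(Q),Q.mean(0).round(1),"circ",s[:2].round(1),np.sqrt(s[2]+s[:2]@s[:2]).round(1))
E
```

```text
t 28.57 pos [649.5 -65.7 124.6] x-axis ang 7.7 zaxis [-0.     0.001 -1.   ] gap 0.0853 grip 0.0 F [ 0.5  0.1 -0.4] j7 -1.51
zmax 51.91137979529451
2 285 [665.7 -60.2   3.4] circ [648.3 -65.7] 34.9
6 83 [674.1 -65.7   6.9] circ [651.4 -71.2] 27.3
10 46 [674.  -65.6  12.3] circ [651.4 -71.3] 27.4
14 58 [674.6 -67.8  16.2] circ [651.5 -71.3] 27.3
18 67 [674.6 -66.2  20.3] circ [651.6 -71.2] 27.2
22 205 [668.6 -67.8  24.2] circ [651.5 -71.2] 26.7
26 366 [664.2 -68.8  28.3] circ [651.8 -71.1] 25.1
30 593 [658.1 -69.5  32. ] circ [651.6 -71.2] 22.9
34 1097 [654.9 -70.7  36.1] circ [651.8 -71.2] 18.4
38 945 [653.2 -70.9  39.4] circ [651.4 -71.2] 11.8
46 114 [652.9 -71.   49.2] circ [652.  -71.2] 5.0
50 124 [651.9 -71.   50.6] circ [652.2 -71. ] 4.0
```

Call:
servo_tool --delta_pos '[[0.1,-0.28,-0.2],[0,0,-0.9],[0,0,-0.9],[0,0,-0.9],[0,0,-0.9],[0,0,-0.8],[0,0,-0.33],[0,0,0]]' --rotation '[[0,0,0],[0,0,0],[0,0,0],[0,0,0],[0,0,0],[0,0,0],[0,0,0],[0,0,0]]' --fingers '[-1,-1,-1,-1,-1,-1,-1,-1]'

```text
clock: 29.62
tool_pos: [0.6514, -0.0721, 0.0256]
ee_rot: [0.998, 0.067, -0.0, -0.0]
ft_force: [-0.5, 1.0, 0.2]
finger_gap: 0.0854
grasp_force: 0.0
```

Call:
servo_tool --delta_pos '[[0,0,0],[0,0,0],[0,0,0],[0,0,0]]' --rotation '[[0,0,0],[0,0,0],[0,0,0],[0,0,0]]' --fingers '[1,1,1,1]'

```text
clock: 30.12
tool_pos: [0.6522, -0.0721, 0.0276]
ee_rot: [0.998, 0.067, 0.001, 0.0]
ft_force: [-1.9, 0.6, 6.0]
finger_gap: 0.0524
grasp_force: 62.1
```

Call:
servo_tool --delta_pos '[[0,0,0.2],[0,0,0.4],[0,0,0.8],[0,0,0.9],[0,0,0.9],[0,0,0.9],[0,0,0],[0,0,0]]' --rotation '[[0,0,0],[0,0,0],[0,0,0],[0,0,0],[0,0,0],[0,0,0],[0,0,0],[0,0,0]]' --fingers '[1,1,1,1,1,1,1,1]'

```text
clock: 31.12
tool_pos: [0.6512, -0.0721, 0.1078]
ee_rot: [0.998, 0.067, -0.0, 0.0]
ft_force: [-0.0, 0.2, -2.5]
finger_gap: 0.0524
grasp_force: 63.0
```

```bash
cat >> h.py <<'E'
def bell(c,zoff,r=45):
    P=cloud(c).reshape(-1,3); t=arm.sense()["tool_pos"]*1000
    P=P[np.hypot(P[:,0]-t[0],P[:,1]-t[1])<r]
    for lo in range(-2,56,4):
        Q=P[(P[:,2]>=lo+zoff)&(P[:,2]<lo+zoff+4)]
        if len(Q)>10:
            A=np.c_[2*Q[:,:2],np.ones(len(Q))]; s=np.linalg.lstsq(A,(Q[:,:2]**2).sum(1),rcond=None)[0]
            print(lo,len(Q),Q.mean(0).round(1),"circ",s[:2].round(1),np.sqrt(s[2]+s[:2]@s[:2]).round(1))
E
python3 - <<'E'
from h import *
c=look("w12"); z=arm.sense()["tool_pos"][2]*1000-27; print(z); bell(c,z,25)
E
```

```text
t 31.12 pos [651.2 -72.1 107.8] x-axis ang 7.7 zaxis [-0.001 -0.    -1.   ] gap 0.0524 grip 63.0 F [-0.   0.2 -2.5] j7 -1.50
80.38675669934372
26 484 [666.7 -70.5 109.5] circ [650.8 -72.1] 24.5
30 1428 [663.9 -70.1 112.4] circ [651.  -72.1] 22.5
34 2794 [656.2 -71.4 116.4] circ [651.1 -72. ] 18.0
38 2164 [654.5 -71.5 119.7] circ [651.2 -72. ] 11.0
42 14 [655.5 -71.1 124.9] circ [655.2 -71.1] 2.3
46 477 [652.5 -71.9 129.4] circ [651.7 -72. ] 4.9
50 238 [651.6 -71.9 130.8] circ [651.5 -71.9] 3.9
```

Call:
servo_tool --delta_pos '[[-0.02,0.5,0],[-0.02,0.95,0],[-0.02,0.95,0],[-0.02,0.95,0],[-0.02,0.95,0],[-0.02,0.95,0],[-0.02,0.95,0],[-0.02,0.95,0]]' --rotation '[[0,0,0],[0,0,0],[0,0,0],[0,0,0],[0,0,0],[0,0,0],[0,0,0],[0,0,0]]' --fingers '[1,1,1,1,1,1,1,1]'

```text
clock: 32.17
tool_pos: [0.6483, 0.0721, 0.1081]
ee_rot: [0.998, 0.067, 0.0, 0.0]
ft_force: [-0.6, 0.4, -2.1]
finger_gap: 0.0519
grasp_force: 63.0
```

Call:
servo_tool --delta_pos '[[-0.02,0.95,0],[-0.02,0.95,0],[-0.02,0.95,0],[-0.02,0.95,0],[-0.02,0.95,0],[-0.02,0.95,0],[-0.02,0.95,0],[-0.02,0.95,0]]' --rotation '[[0,0,0],[0,0,0],[0,0,0],[0,0,0],[0,0,0],[0,0,0],[0,0,0],[0,0,0]]' --fingers '[1,1,1,1,1,1,1,1]'

```text
clock: 33.17
tool_pos: [0.645, 0.2242, 0.1081]
ee_rot: [0.998, 0.067, -0.0, 0.0]
ft_force: [-0.1, -0.2, -3.3]
finger_gap: 0.0523
grasp_force: 63.0
```

Call:
servo_tool --delta_pos '[[-0.02,0.95,0],[-0.02,0.95,0],[-0.02,0.9,0],[0,0.5,0],[0,0,0],[0,0,0]]' --rotation '[[0,0,0],[0,0,0],[0,0,0],[0,0,0],[0,0,0],[0,0,0]]' --fingers '[1,1,1,1,1,1]'

```text
clock: 33.92
tool_pos: [0.6442, 0.2878, 0.108]
ee_rot: [0.998, 0.067, -0.0, 0.0]
ft_force: [-0.3, -0.4, -1.9]
finger_gap: 0.0526
grasp_force: 63.0
```

Run:
```python
from h import *
c=look("w13"); z=arm.sense()["tool_pos"][2]*1000-27.6; bell(c,z,25)
p=cloud(c).reshape(-1,3); q=p[(p[:,2]>20)&(p[:,2]<26)&(np.hypot(p[:,0]-643.4,p[:,1]-279.4)<38)]
print(len(q), q.max(0) if len(q) else 0,q.min(0) if len(q) else 0)
```

```text
t 33.92 pos [644.2 287.8 108. ] x-axis ang 7.7 zaxis [ 0.    -0.001 -1.   ] gap 0.0526 grip 63.0 F [-0.3 -0.4 -1.9] j7 -2.03
26 521 [661.  287.4 109.4] circ [644.1 287.7] 24.5
30 1426 [657.  289.7 112.5] circ [644.  287.8] 22.6
34 2797 [649.4 288.5 116.5] circ [644.1 287.8] 18.1
38 2212 [647.5 288.3 119.8] circ [644.2 287.8] 11.1
42 16 [648.1 288.  124.4] circ [646.8 287.8] 3.0
46 406 [645.9 288.2 129.5] circ [644.8 288. ] 4.8
50 306 [644.3 287.8 130.9] circ [644.4 287.8] 4.0
2619 [676.58508553 311.76508691  25.83446551] [632.20139947 246.67946437  20.0507408 ]
```

Call:
servo_tool --delta_pos '[[-0.03,-0.42,-0.3],[0,0,-0.6],[0,0,-0.6],[0,0,-0.5],[0,0,-0.4],[0,0,-0.3],[0,0,-0.13],[0,0,0]]' --rotation '[[0,0,0],[0,0,0],[0,0,0],[0,0,0],[0,0,0],[0,0,0],[0,0,0],[0,0,0]]' --fingers '[1,1,1,1,1,1,1,1]'

```text
clock: 34.98
tool_pos: [0.6433, 0.2806, 0.0515]
ee_rot: [0.998, 0.067, -0.0, 0.0]
ft_force: [0.4, 0.2, -1.4]
finger_gap: 0.0524
grasp_force: 63.0
```

Run:
```python
from h import *
c=look("w14"); z=arm.sense()["tool_pos"][2]*1000-27.6; print(z);bell(c,z,25)
p=cloud(c).reshape(-1,3); q=p[(p[:,2]>14)&(p[:,2]<26)&(np.hypot(p[:,0]-643.4,p[:,1]-279.4)<38)]
print(len(q), q.max(0) if len(q) else 0,q.min(0) if len(q) else 0)
```

```text
t 34.98 pos [643.3 280.6  51.5] x-axis ang 7.7 zaxis [ 0. -0. -1.] gap 0.0524 grip 63.0 F [ 0.4  0.2 -1.4] j7 -2.03
24.161912236995953
26 657 [659.7 282.5  53.1] circ [643.2 280.6] 24.4
30 1417 [656.  282.3  56.2] circ [643.2 280.6] 22.4
34 2859 [648.2 281.3  60.2] circ [643.2 280.6] 17.9
38 2066 [646.6 281.1  63.4] circ [643.3 280.6] 10.8
42 14 [647.8 280.   69.1] circ [646.2 280.6] 3.1
46 524 [644.6 280.8  73.2] circ [643.8 280.7] 4.8
50 187 [643.6 280.8  74.5] circ [643.7 280.7] 3.9
1879 [676.57830917 311.8149344   25.98059708] [640.80650878 247.23528621  14.00019056]
```

Call:
servo_tool --delta_pos '[[0,-0.05,-0.03],[0,0,0],[0,0,0],[0,0,0],[0,0,0],[0,0,0],[0,0,0]]' --rotation '[[0,0,0],[0,0,0],[0,0,0],[0,0,0],[0,0,0],[0,0,0],[0,0,0]]' --fingers '[1,1,-1,-1,-1,-1,-1]'

```text
clock: 35.9
tool_pos: [0.6433, 0.2795, 0.0509]
ee_rot: [0.998, 0.067, -0.0, 0.0]
ft_force: [-0.1, 0.1, -0.1]
finger_gap: 0.0856
grasp_force: 0.0
```

Call:
servo_tool --delta_pos '[[0,0,0.5],[0,0,0.9],[0,0,0.9],[0,0,0.9],[0,0,0.9],[0,0,0.9],[0,0,0],[0,0,0]]' --rotation '[[0,0,0],[0,0,0],[0,0,0],[0,0,0],[0,0,0],[0,0,0],[0,0,0],[0,0,0]]' --fingers '[-1,-1,-1,-1,-1,-1,-1,-1]'

```text
clock: 36.9
tool_pos: [0.643, 0.2793, 0.1504]
ee_rot: [0.998, 0.067, -0.0, 0.0]
ft_force: [0.5, -0.4, -0.3]
finger_gap: 0.0853
grasp_force: 0.0
```

Run:
```python
from h import *
c=look("w15"); bell(c,23,30)
p=cloud(c).reshape(-1,3); q=p[(p[:,2]>14)&(p[:,2]<26)&(np.hypot(p[:,0]-643.4,p[:,1]-279.4)<38)]
print(len(q), q.max(0),q.min(0))
```

```text
t 36.90 pos [643.  279.3 150.4] x-axis ang 7.7 zaxis [-0.001 -0.    -1.   ] gap 0.0853 grip 0.0 F [ 0.5 -0.4 -0.3] j7 -2.01
-2 217 [661.4 280.5  23.8] circ [642.5 279.3] 29.3
2 146 [664.  282.2  27.6] circ [643.  279.4] 27.8
6 90 [664.7 283.4  29.8] circ [642.4 279.3] 27.6
10 37 [666.9 279.2  35.4] circ [642.9 279.3] 27.1
14 60 [666.7 283.3  39. ] circ [642.8 279.3] 27.3
18 59 [664.9 284.3  42.9] circ [642.8 279.3] 27.2
22 207 [660.4 281.8  47.2] circ [643.  279.4] 26.6
26 361 [655.4 281.2  51.3] circ [643.1 279.4] 25.1
30 561 [650.1 280.1  55. ] circ [642.9 279.3] 22.9
34 1058 [645.9 279.9  59.1] circ [643.1 279.4] 18.5
38 942 [644.7 279.5  62.4] circ [642.8 279.2] 11.9
46 95 [644.2 279.5  72.2] circ [643.5 279.5] 5.0
50 136 [643.2 279.5  73.6] circ [643.2 279.4] 4.1
801 [676.49181135 311.71958451  25.97815323] [629.88423503 246.37963876  14.10590681]
```

View pics/w15.png

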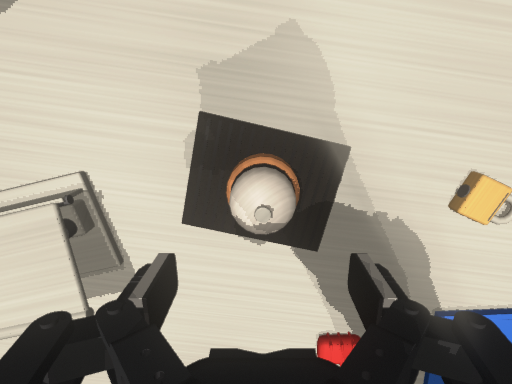

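The bell stands upright on the base, with its button at (263,213) and its axis within about 1 mm of the base's centre. The tool is clear, so I'm handing in.

```bash
python3 -c "
from bench import arm
print(arm.hand_in())"
```

```text
the job is handed in; nothing more can be done
None
```

The job is handed in, and no verdict came back: both padlocks lie flat near the middle of their own trays, the base is on the middle of the mat with the bell upright and centred on it to about 1 mm, and the three bystanders were not touched (robot clock about 37 s).

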